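Weigh the tea caddy on the spring scale and set its marker

TASK

Weigh the tea caddy with the tall wire loop: hang it by its loop on the spring scale's hook, letting the spring take the load gently rather than dropping it on, and let go. When the hook has stopped bobbing, slide the scale's marker up so that its index is level with the hook's pointer, and leave the caddy hanging still and upright. Do not disturb the other things on the slab.

Things in the scene. Friction and masses are not known exactly. Their poses are not given: they have to be found in the camera images.
- caddy: The tea caddy: closed steel can 79 mm across, 65 mm high, 0.27 to 0.49 kg (varies), standing on the slab (top at z = 0.02 m). On its lid a square dark wood grip block, above that a tall upright wire loop, 221 mm overall. Origin: centre of the underside, z up. The loop lies in the body's y-z plane, its opening looks along the body's x (both ways alike). Mass centred on the axis.
- caddy_grip (a point): Middle of the wood grip block (20 x 20 mm, from 64 to 101 mm above the underside), on the axis, 84 mm above the underside; axes as the caddy. The loop stands over the block, so take it with the tool tilted, coming in along the loop's opening.
- caddy_loop (a point): Underside of the 6 mm wire at the loop's peak, 214.5 mm above the caddy's underside (130.5 mm above caddy_grip), on the axis: the point that sits on the hook. The loop is clear 38 mm wide from 118 to 200 mm up and narrows to the peak.
- scale: Spring scale fixed on the slab, 476 mm high. Origin: on the slab top right below the hook seat; +x from the hook to the column (130 mm behind), z up. The hook opens to -x, towards the robot's side and a little to its left (yaw -0.85 to -0.5). Overhead arm with a spring tube, 42 mm across, its bottom 72 mm above the unloaded seat, centred 16 mm behind it. Nothing stands below the hook within 70 mm, but for the slab.
- hook_seat (a point): Resting point of a hung loop, in the V-shaped bottom of the J-shaped hook (wire 7 mm), 290 mm above the scale's origin when unloaded; goes down with the hook. The shank rises 16 mm behind it (+x of the scale); the upturned tip is centred 18 mm before it (-x), its top 22 mm above the seat. Axes as the scale.
- hook (a joint): Dip of the sprung hook in m: 0 unloaded, positive downwards, end stop 0.09. The spring gives 100 N per m, so the caddy dips it 26 to 49 mm; when disturbed it bobs with a period of about 0.4 s and rests after 2 to 3 s; a caddy let go out of plumb also swings a little for some seconds.
- pointer_tip (a point): Tip of the thin level pointer wire that is fixed to the hook and reaches 120 mm sideways (-y of the scale), 20 mm behind and 10 mm above the seat; it dips with the hook. Axes as the scale.
- marker (a joint): Height of the sliding marker on its upright rail, in m: 0 at the bottom stop, positive upwards, end stop at 0.10. It stays where it is left (friction about 3 N, weight 0.6 N). It starts low, between 0 and 0.03.
- marker_line (a point): Inner end of the marker's small steel index, which points at the pointer from the other side (125 mm to the -y of the scale's origin); 200 mm above the scale's origin when joint marker is 0, rises with it. Axes as the scale.
- marker_grip (a point): Place to take the marker: on the centre line of its black bar handle (20 mm wide, 22 mm high) that sticks out along -x of the scale, 17 mm from the free end, level with marker_line, 24 mm before and 160 mm to the -y side of the scale's origin. Axes as the scale. The upright rail, 20 mm wide, is 70 mm behind this point and ends 332 mm above the scale's origin.
- teapot: Bystander: red ceramic teapot, body 124 mm across, 123 mm high, spout to its -y. Origin: centre of the underside.
- tray: Bystander: flat steel tray 140 x 200 mm with 18 mm rims, behind the caddy; one cup stands in it. Origin: centre of the underside.
- cup_a: Bystander: clear glass cup 72 mm across, 75 mm high, standing in the tray. Origin: centre of the underside.
- cup_b: Bystander: clear glass cup 72 mm across, 75 mm high, on the slab in front of the caddy. Origin: centre of the underside.
- sweet_box: Bystander: flat plastic sweet box with a closed flip lid, 58 x 100 x 33 mm, long side along its y. Origin: centre of the underside.
- tea_tin: Bystander: plain closed steel tin without a loop, 72 mm across, 85 mm high, front right. Origin: centre of the underside.
- jar: Bystander: amber glass jar, 60 mm across, 70 mm high, left. Origin: centre of the underside.
- spoon: Bystander: steel spoon 150 mm long, lying along its x axis.
There are look-alikes about, which are no part of the job. There is more than one size of the caddy; the one meant has the size given above.

How it is judged:
By the outcome, as a careful person would: the job done as asked, in the order asked, and still so for the second after the job is handed in, with the robot touching nothing.
It also fails if it takes over 72 s, if anything falls off the work surface, if the arm or the gripper's body presses on something with over 40 N, if the wrist force passes 120 N, or if a joint passes its speed limit or range.

ROBOT

A 7-joint arm with a two-finger parallel gripper is mounted at the origin on the work surface. World frame = base frame: x ahead of the robot, y to its left, z up, the work surface at z = 0. Lengths are in m, angles in rad, forces in N, time in s.
With the tool pointing down it reaches from about 0.4 to 0.85 m from the base axis. Payload 10.4 kg.
Tool frame: the origin (TCP) lies between the finger pads; the fingertips stand ahead of it and the grasp point (between the pads) lies 3 mm ahead of it (r.tips_ahead is the z of the fingertips in the tool frame, in m); z points along the fingers, y is the line along which they close (so a half turn about z gives the same grasp; the last joint's range is limited). The gripper opens to 87 mm and grips with 3 to 60 N. Pads are 19 mm wide; open, the fingers measure 117 mm over their backs; the gripper's body (75 mm by 190 mm) begins 51 mm behind the grasp point.
Start: joints at [-1.273, 0.332, -0.065, 1.46, 0.022, 1.35, -0.088], TCP at [0.197, 0.593, 0.245] pointing down, gripper open.
Joint ranges: [-2.6, 2.6], [-0.5, 2.12], [-1.47, 1.34], [0.16, 2.42], [-1.27, 4.41], [0.06, 2.06], [-2.6, 2.6]. Speed limits (rad/s): [2.22, 2.22, 2.79, 2.79, 3.14, 3.14, 3.14].

INTERFACE

Orientations are given as a unit quaternion [x, y, z, w].
In Python, from bench import telemetry, camera, get_calibration, r gives the robot as it stands.
- The arm moves only by the tool drive_tool, never from a script. Its argument "series" is one flat list of numbers, 7 for each row, row after row: the turn, a rotation vector about the tool's x, y, z in units of 5 degrees (1.0 is 5 degrees), then the shift along the tool's x, y, z in units of 40 mm (1.0 is 40 mm), then the opening, from -1 (shut) to 1 (fully open). A call has 1 to 10 rows; each row is the pose to reach, as a shift and turn from the pose commanded when the call began, along the tool's axes at that moment; what a row does not reach only later rows make up. A row lasts 1/12 s, in which the tool goes at most 41.7 mm and 7.16 degrees, less where a joint would pass 70% of its speed; a pose out of reach is approached as far as the arm can. A call with a gripper value outside its range is refused whole. The fingers move at their own pace and stop on an object; "grip_force" is the grip in N (left out, the last holds). Time passes only in rows, so rows that repeat a pose let the fingers close. It gives the time, the measured TCP pose, the force, the opening and the grip force at its end, in the units of the state.
- telemetry.read_state(): the state, without advancing time (a new reading comes with each control period).
- camera(name): name is "side" or "top" or "wrist"; returns the picture (480x640x3 uint8, red, green, blue); there is no depth.
- get_calibration(name): a dict with "fovy" (degrees; the focal length in pixels is half the picture's height over the tangent of half this angle, whatever the lens; pixels are square), "cx", "cy" (the principal point, pixels), "dist" ([k1, k2, p1, p2, k3] as OpenCV has them; the pictures are not rectified), "xyz" and "rotation" of the camera in the world. Camera axes: x right, y up, looking along -z (the intrinsics and any distortion apply to the point x, -y, -z); pixel columns grow to the right and rows downward; lengths in m; the calibration is good to about 2 mm. A picture is of the moment at which its call begins: read the wrist's pose just before it. get_calibration takes no time and is no camera call; for the wrist camera it gives the pose at the moment of the call.
- r.close_job(): hands the job in; it is judged then, once.
The state is a dict: "time": time; "joint_positions": joint angles; "joint_vel": joint speeds; "joint_torque": joint torques, N m; "ee_pos": TCP position; "eef_rot": TCP orientation; "ft_force": force on the tool from outside, world axes, zero at the start; "torque": the same for the moment, N m; "width": finger opening in m; "grip_force": force on a finger pad.
Only numpy, scipy, OpenCV 4.12 (cv2) and the standard library are available. Lean on these libraries where they do the work, as an engineer would, in place of code of your own. Each camera call takes 0.05 s, during which the arm holds its last target. There are 200 camera calls.

## Working session

There is one attempt and no reset: what is moved stays moved. The work goes in short steps, Python scripts to look and compute and a tool call to move; the robot and the scene stay as the last step left them, time stands still between calls to the robot, and variables do not carry over. Pictures are saved under pics/ and viewed, at most 10 in all, crops included, and the job is handed in when it is done.

Besides the shell and the picture viewer there is one more tool, called after ">>>" as a command line: name --argument value ..., lists and objects as JSON in quotes. drive_tool: Moves the arm, as the interface text tells. Its arguments: {"type":"object","properties":{"series":{"type":"array"},"grip_force":{"type":"number"}},"required":["series"]}

```bash
ls; mkdir -p pics; python3 - <<'E'
from bench import telemetry,camera,get_calibration,r
import cv2,numpy as np
for n in("side","top"):
    cv2.imwrite(f"pics/{n}0.png",cv2.cvtColor(camera(n),cv2.COLOR_RGB2BGR)); print(n,get_calibration(n))
print(get_calibration("wrist")); print(telemetry.read_state(), r.tips_ahead)
E
```

```text
pics
side {'fovy': 42.78337155862846, 'cx': 325.134630302702, 'cy': 236.74839568965635, 'dist': array([-0.06984861,  0.        ,  0.        ,  0.        ,  0.        ]), 'xyz': array([0.37647031, 1.13035336, 1.46665961]), 'rotation': array([-0.0127156 ,  0.3577062 ,  0.93200954, -0.05694556])}
top {'fovy': 51.05009765086033, 'cx': 319.6296981034684, 'cy': 244.76693653866033, 'dist': array([-0.06352989,  0.        ,  0.        ,  0.        ,  0.        ]), 'xyz': array([0.33871664, 0.01156652, 1.31821636]), 'rotation': array([ 0.05547567, -0.0488038 , -0.70486203,  0.70548576])}
{'fovy': 61.76481858323696, 'cx': 317.34957505789885, 'cy': 248.80206899707258, 'dist': array([-0.02849533,  0.        ,  0.        ,  0.        ,  0.        ]), 'xyz': array([0.13446743, 0.61445737, 0.38319899]), 'rotation': array([-0.10022624, -0.07154316,  0.58037029,  0.80498857])}
{'time': 0.1, 'joint_positions': array([-1.27260437,  0.33277991, -0.06470979,  1.46083799,  0.02160543,
        1.34990104, -0.08852343]), 'joint_vel': array([ 0.0004897 , -0.00190768,  0.00040335, -0.00332822,  0.00133689,
        0.00082272,  0.00107011]), 'joint_torque': array([ 7.46316691e-04, -6.24542570e+01,  2.39060837e-02, -3.90721142e+01,
       -6.16280548e-02,  3.64102155e-02,  5.12208226e-05]), 'ee_pos': array([0.1969737 , 0.59282177, 0.24386071]), 'eef_rot': array([ 1.59706207e-01,  9.87164398e-01, -6.11346640e-04, -6.96492296e-05]), 'ft_force': array([ 0.28180966, -0.61198294, -0.42820693]), 'torque': array([ 0.01739847, -0.02460605,  0.03961091]), 'grip_force': 0.0, 'width': 0.08721630783901085} 0.022
```

View pics/side0.png

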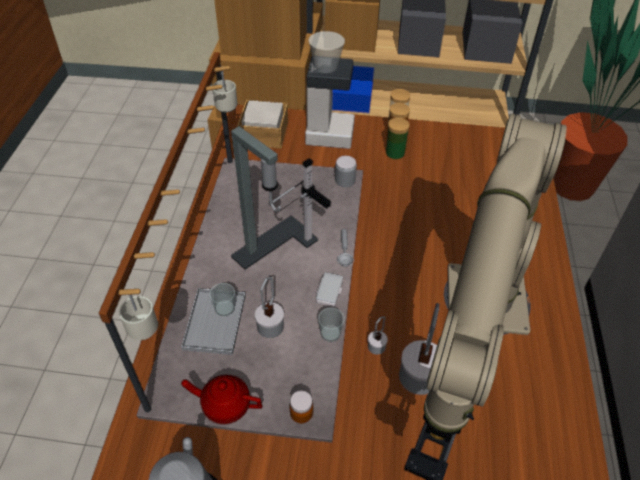

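View pics/top0.png

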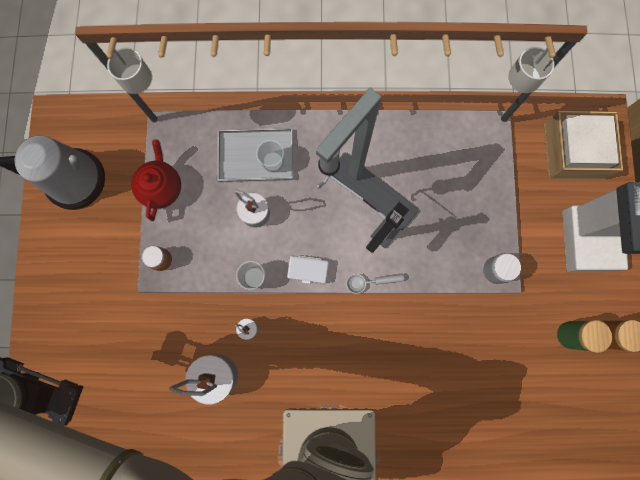

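The side view shows the target caddy on the slab at about (269,318), with the scale's hook at about (275,205) and the marker handle at about (318,198). In the top view they are at about (253,208), (322,185) and (385,235). The small and large look-alikes stand off the slab.

```bash
cat > h.py <<'E'
import numpy as np,cv2
from scipy.spatial.transform import Rotation as R
from bench import telemetry,camera,get_calibration,r
def cal(n):
    c=get_calibration(n); f=240/np.tan(np.radians(c["fovy"])/2)
    c["K"]=np.array([[f,0,c["cx"]],[0,f,c["cy"]],[0,0,1.]])
    c["Rm"]=R.from_quat(c["rotation"]).as_matrix()@np.diag([1,-1,-1]); return c   # cv axes -> world
def ray(c,uv):
    p=cv2.undistortPoints(np.array([[uv]],float),c["K"],c["dist"])[0,0]
    d=c["Rm"]@[p[0],p[1],1]; return c["xyz"],d/np.linalg.norm(d)
def onz(c,uv,z):
    o,d=ray(c,uv); return o+d*(z-o[2])/d[2]
def tri(*cu):
    A=np.zeros((3,3));b=np.zeros(3);rs=[ray(c,u) for c,u in cu]
    for o,d in rs: P=np.eye(3)-np.outer(d,d);A+=P;b+=P@o
    x=np.linalg.solve(A,b); return x,[np.linalg.norm((np.eye(3)-np.outer(d,d))@(x-o)) for o,d in rs]
def proj(c,P):
    P=np.atleast_2d(np.array(P,float)); Rt=c["Rm"].T
    return cv2.projectPoints(P,cv2.Rodrigues(Rt)[0],-Rt@c["xyz"],c["K"],c["dist"])[0][:,0]
def save(n,im): cv2.imwrite(n,cv2.cvtColor(im,cv2.COLOR_RGB2BGR))
E
python3 - <<'E'
from h import *
t=cv2.imread("pics/top0.png");s=cv2.imread("pics/side0.png")
z=lambda i,x,y,w,h,k:cv2.resize(i[y:y+h,x:x+w],None,fx=k,fy=k,interpolation=cv2.INTER_CUBIC)
a=z(t,225,80,200,150,4)
cv2.imwrite("pics/tc.png",z(t,225,110,200,150,4))
cv2.imwrite("pics/sc.png",z(s,200,120,160,120,5)) 
b=np.hstack([z(s,240,265,60,80,6)])
cv2.imwrite("pics/sc.png",np.hstack([z(s,215,120,125,150,4)[:480],cv2.resize(b,(300,400))[:400] if 0 else cv2.copyMakeBorder(cv2.resize(b,(300,400)),0,200,0,0,cv2.BORDER_CONSTANT)[:480]]) if 0 else np.hstack([z(s,215,120,125,150,4),cv2.copyMakeBorder(z(s,240,265,60,80,5),0,200,0,0,cv2.BORDER_CONSTANT)]))
E
```

```text
(no output)
```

View pics/tc.png

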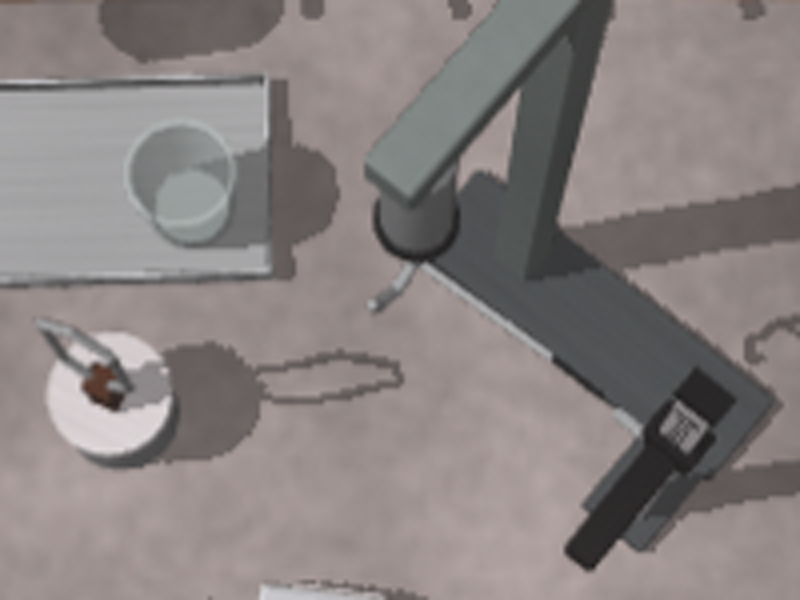

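View pics/sc.png

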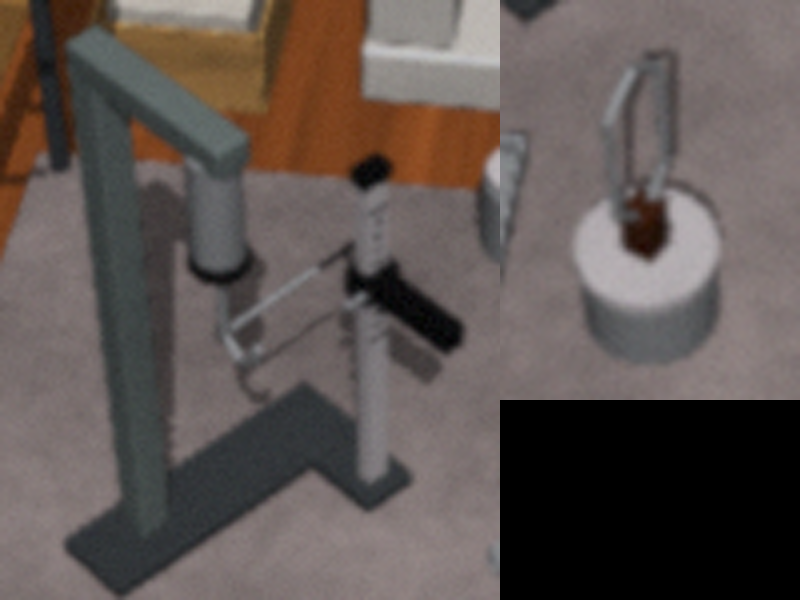

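The zoomed top view gives the lid centre (252.5,208.5), the hook tip (318.7,185.7), the tube ring (329,164) and the rail top (396,216). The zoomed side view gives the hook tip (279.5,207.5), the ring (270,185.5), the rail top (308,162.5) and the loop shoulders (261,288) and (274,277).

```bash
python3 - <<'E'
from h import *
np.set_printoptions(precision=4,suppress=True)
t=cal("top");s=cal("side")
T=lambda x,y:(225+x/4,110+y/4); S=lambda x,y:(215+x/4,120+y/4); C=lambda x,y:(240+(x-500)/5,265+y/5)
print("lid",onz(t,T(110,393),.085),onz(s,C(647,245),.085))
print("sh", [onz(s,C(*p),.22) for p in((607,115),(670,65))],[onz(t,T(*p),.22) for p in((40,322),(55,355),(85,340))])
print("peak",onz(s,C(655,55),.238),onz(t,T(40,322),.238))
print("hooktip",onz(t,T(375,303),.332),onz(s,S(258,350),.332),tri((t,T(375,303)),(s,S(258,350))))
print("ring",onz(t,T(417,217),.382),onz(s,S(220,262),.382))
print("rail",onz(t,T(685,425),.352),onz(s,S(372,170),.352),tri((t,T(685,425)),(s,S(372,170))))
print("handle end",tri((t,T(583,555)),(s,S(452,333))))
print("ptr",tri((t,T(612,404)),(s,S(350,250))))
E
```

```text
lid [0.6149 0.1924 0.085 ] [0.6141 0.1951 0.085 ]
sh [array([0.625 , 0.2103, 0.22  ]), array([0.5987, 0.1743, 0.22  ])] [array([0.6257, 0.2131, 0.22  ]), array([0.6066, 0.2041, 0.22  ]), array([0.6152, 0.1874, 0.22  ])]
peak [0.6042 0.1828 0.238 ] [0.621  0.2098 0.238 ]
hooktip [0.6059 0.023  0.332 ] [0.6042 0.0294 0.332 ] (array([0.6065, 0.0231, 0.3259]), [np.float64(0.0010800393851248772), np.float64(0.0010800393851249708)])
ring [0.6352 0.0022 0.382 ] [0.6314 0.0027 0.382 ]
rail [ 0.5389 -0.1293  0.352 ] [ 0.5513 -0.1329  0.352 ] (array([ 0.5449, -0.1296,  0.3533]), [np.float64(0.006129854493040129), np.float64(0.006129854493040347)])
handle end (array([ 0.4891, -0.0882,  0.2465]), [np.float64(0.0003067868421416199), np.float64(0.00030678684214155606)])
ptr (array([ 0.5608, -0.0987,  0.3069]), [np.float64(0.0014685604083644296), np.float64(0.0014685604083642236)])
```

```bash
cat >> h.py <<'E'
np.set_printoptions(precision=3,suppress=True)
def Rtool(psi,th):
    y=np.array([-np.sin(psi),np.cos(psi),0]); z=np.array([np.sin(th)*np.cos(psi),np.sin(th)*np.sin(psi),-np.cos(th)])
    return R.from_matrix(np.c_[np.cross(y,z),y,z])
def goto(grasp,Rt,back=0):
    "units from present pose to have grasp point at `grasp`, less `back` along tool z"
    st=telemetry.read_state(); R0=R.from_quat(st["eef_rot"])
    tcp=np.array(grasp)-(0.003+back)*Rt.apply([0,0,1])
    return np.r_[(R0.inv()*Rt).as_rotvec(degrees=True)/5,R0.inv().apply(tcp-st["ee_pos"])/.04],tcp
E
python3 - <<'E'
from h import *
t=cal("top");s=cal("side")
m=np.array([[-18,0],[16,0],[20,-120],[-41,-160]])/1e3
w=np.array([[.6055,.0245],[.6333,.0025],[.5608,-.0987],[.4891,-.0882]])
mc,wc=m-m.mean(0),w-w.mean(0)
yaw=np.arctan2((mc[:,0]*wc[:,1]-mc[:,1]*wc[:,0]).sum(),(mc*wc).sum()); c,sn=np.cos(yaw),np.sin(yaw);M=np.array([[c,-sn],[sn,c]])
seat=w.mean(0)-M@m.mean(0); print("yaw",yaw,"seat",seat,"res",w-(seat+m@M.T))
print("cupb",onz(t,(251,277),.06),"jar",onz(t,(156,258),.09),"cup_a",onz(t,(270,154),.08),"box",onz(t,(308,269),.05))
Rt=Rtool(-.62,np.radians(60))
print(goto([.6145,.194,.109],Rt,.13), R.from_matrix(np.eye(3)) and Rt.as_matrix())
E
```

```text
yaw -0.6639801107061012 seat [0.62  0.012] res [[-0.     0.002]
 [ 0.001  0.001]
 [-0.001 -0.003]
 [ 0.     0.001]]
cupb [0.444 0.196 0.06 ] jar [0.488 0.43  0.09 ] cup_a [0.759 0.151 0.08 ] box [0.465 0.053 0.05 ]
(array([  1.782, -11.904,   3.116, -10.298,  -5.32 ,   1.716]), array([0.521, 0.261, 0.176])) [[-0.407  0.581  0.705]
 [ 0.291  0.814 -0.503]
 [-0.866  0.    -0.5  ]]
```

>>> drive_tool --series '[0.2,-1.2,0.3,-0.9,-0.5,-0.8,1,0.4,-2.5,0.6,-1.8,-1,-1.5,1,0.6,-3.8,0.9,-2.7,-1.5,-1.8,1,0.8,-5,1.2,-3.6,-2,-1.9,1,1,-6.2,1.6,-4.5,-2.5,-1.9,1,1.1,-7.5,1.9,-5.4,-3,-1.9,1,1.3,-8.7,2.2,-6.5,-3.5,-1.9,1,1.5,-10,2.5,-7.5,-4,-1.6,1,1.7,-11,2.8,-8.5,-4.5,-1.2,1,1.8,-11.9,3.1,-9.5,-5,-0.8,1]'

```text
time: 0.93
ee_pos: [0.4688, 0.3091, 0.2885]
eef_rot: [0.263, 0.824, -0.153, 0.478]
ft_force: [0.1, 1.4, -0.4]
width: 0.087
grip_force: 0.0
```

```bash
python3 - <<'E'
from h import *
s=telemetry.read_state();print(s["joint_positions"],s["ee_pos"],goto([.6145,.194,.109],Rtool(-.62,np.radians(60)),.13))
E
```

```text
[-1.322  0.228  0.142  1.865  0.981  1.483 -0.552] [0.469 0.309 0.289] (array([ 0.016,  0.036,  0.011,  1.578, -0.229,  2.929]), array([0.521, 0.261, 0.176]))
```

>>> drive_tool --series '[0,0,0,0.4,0,0.8,1,0,0,0,0.8,-0.1,1.6,1,0,0,0,1.3,-0.2,2.4,1,0,0,0,1.6,-0.2,2.9,1,0,0,0,1.6,-0.2,2.9,1]'

```text
time: 1.35
ee_pos: [0.5193, 0.2594, 0.1716]
eef_rot: [0.264, 0.825, -0.157, 0.475]
ft_force: [0.3, -1.5, -0.9]
width: 0.0872
grip_force: 0.0
```

```bash
python3 - <<'E'
from h import *
import pickle
c=cal("wrist");save("pics/w1.png",camera("wrist"));pickle.dump(c,open("w1.pkl","wb"))
cx=[.6145,.194]
print(proj(c,[[.6145,.194,.085],[.6145,.194,.104],[.6145,.194,.2345],[.6253,.2115,.22],[.599,.174,.22]]))
print(goto([.6145,.194,.109],Rtool(-.62,np.radians(60)),.13))
E
```

```text
[[321.004 219.524]
 [320.865 245.045]
 [319.728 448.015]
 [352.842 423.479]
 [279.354 422.739]]
(array([-0.044,  0.006,  0.041, -0.054,  0.008,  0.02 ]), array([0.521, 0.261, 0.176]))
```

View pics/w1.png

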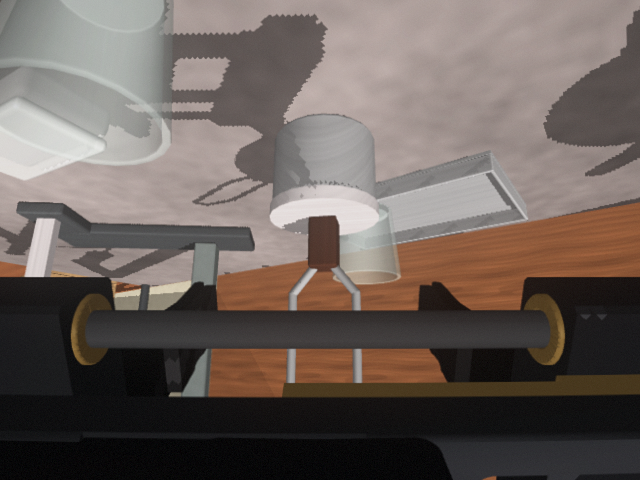

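The wrist view (upside down) shows the wood block at (323,243), square-on, with the loop posts symmetric at x=292 and 357. That is about 2 mm from my estimate, so I'm advancing.

```bash
python3 - <<'E'
from h import *
print(goto([.6155,.1954,.110],Rtool(-.62,np.radians(60))))
E
```

```text
(array([-0.044,  0.006,  0.041, -0.074,  0.064,  3.258]), array([0.613, 0.197, 0.112]))
```

>>> drive_tool --series '[0,0,0,-0.07,0.06,0.7,1,0,0,0,-0.07,0.06,1.4,1,0,0,0,-0.07,0.06,2.0,1,0,0,0,-0.07,0.06,2.6,1,0,0,0,-0.07,0.06,3.0,1,0,0,0,-0.07,0.06,3.25,1,0,0,0,-0.07,0.06,3.25,1,0,0,0,-0.07,0.06,3.25,1]'

```text
time: 2.07
ee_pos: [0.6133, 0.2006, 0.1136]
eef_rot: [0.264, 0.825, -0.152, 0.476]
ft_force: [-0.4, 0.3, -0.6]
width: 0.0871
grip_force: 0.0
```

```bash
python3 - <<'E'
from h import *
print(goto([.6155,.1954,.110],Rtool(-.62,np.radians(60))),telemetry.read_state()["ft_force"])
E
```

```text
(array([ 0.015, -0.006,  0.001,  0.018, -0.073,  0.075]), array([0.613, 0.197, 0.112])) [-0.386  0.253 -0.571]
```

>>> drive_tool --series '[0,0,0,0,-0.05,0.07,0.2,0,0,0,0,-0.05,0.07,-0.2,0,0,0,0,-0.05,0.07,-0.5,0,0,0,0,-0.05,0.07,-0.8,0,0,0,0,-0.05,0.07,-1,0,0,0,0,-0.05,0.07,-1,0,0,0,0,-0.05,0.07,-1,0,0,0,0,-0.05,0.07,-1]' --grip_force 35

```text
time: 2.73
ee_pos: [0.6141, 0.1963, 0.1113]
eef_rot: [0.264, 0.825, -0.153, 0.476]
ft_force: [0.8, 1.1, -0.2]
width: 0.0416
grip_force: 0.0
```

```bash
python3 - <<'E'
from h import *
s=telemetry.read_state();print(goto([.6155,.1954,.110],Rtool(-.62,np.radians(60))),s["ft_force"],s["width"],s["grip_force"])
print(R.from_quat(s["eef_rot"]).inv().apply([0,0,1]),s["joint_positions"])
E
```

```text
(array([-0.   , -0.006,  0.01 ,  0.008,  0.002, -0.024]), array([0.613, 0.197, 0.112])) [ 0.792  1.144 -0.198] 0.04159669120498778 0.0
[-0.866 -0.001 -0.5  ] [-1.088  0.506  0.282  1.972  1.194  1.005 -0.757]
```

Fingers are still closing, so I'll keep waiting.

>>> drive_tool --series '[0,0,0,0,0,0,-1,0,0,0,0,0,0,-1,0,0,0,0,0,0,-1,0,0,0,0,0,0,-1,0,0,0,0,0,0,-1,0,0,0,0,0,0,-1]'

```text
time: 3.23
ee_pos: [0.6142, 0.1962, 0.1113]
eef_rot: [0.264, 0.825, -0.153, 0.476]
ft_force: [2.5, -0.7, -0.3]
width: 0.021
grip_force: 35.0
```

>>> drive_tool --series '[0,0,0,-0.1,0,-0.05,-1,0,0,0,-0.35,0,-0.2,-1,0,0,0,-0.7,0,-0.4,-1,0,0,0,-1.05,0,-0.6,-1,0,0,0,-1.4,0,-0.8,-1,0,0,0,-1.75,0,-1,-1,0,0,0,-2.1,0,-1.2,-1,0,0,0,-2.35,0,-1.35,-1,0,0,0,-2.45,0,-1.4,-1,0,0,0,-2.45,0,-1.4,-1]'

```text
time: 4.07
ee_pos: [0.6148, 0.196, 0.2253]
eef_rot: [0.264, 0.825, -0.152, 0.476]
ft_force: [0.3, -0.8, -4.1]
width: 0.0213
grip_force: 35.0
```

```bash
python3 - <<'E'
from h import *
s=telemetry.read_state();print(s["ft_force"],s["width"],s["joint_positions"])
S=np.array([.620,.012]);ax=np.array([np.cos(-.664),np.sin(-.664)])
print(goto([*(S-.06*ax),.345-.1247],Rtool(-.664,np.radians(60))))
E
```

```text
[ 0.328 -0.813 -4.082] 0.021334305559051303 [-1.094  0.307  0.286  1.931  1.128  1.118 -0.523]
(array([ 0.445, -0.01 ,  0.241, -0.536, -3.601,  1.093]), array([0.571, 0.051, 0.222]))
```

>>> drive_tool --series '[0,0,0,-0.05,-0.2,0.05,-1,0.1,0,0,-0.1,-0.6,0.2,-1,0.1,0,0.05,-0.15,-1.1,0.35,-1,0.2,0,0.1,-0.25,-1.6,0.5,-1,0.25,0,0.1,-0.3,-2.1,0.65,-1,0.3,0,0.15,-0.4,-2.6,0.8,-1,0.35,0,0.2,-0.45,-3.1,0.95,-1,0.4,0,0.2,-0.5,-3.4,1.05,-1,0.45,0,0.25,-0.54,-3.6,1.1,-1,0.45,0,0.25,-0.54,-3.6,1.1,-1]'

```text
time: 4.9
ee_pos: [0.5702, 0.0484, 0.2205]
eef_rot: [0.283, 0.819, -0.165, 0.472]
ft_force: [-0.0, -0.3, -3.9]
width: 0.0209
grip_force: 35.0
```

```bash
python3 - <<'E'
from h import *
import json
c=[cal("side"),cal("top")]; im=[camera("side"),camera("top")]
s=telemetry.read_state();print(s["ee_pos"],s["ft_force"])
save("pics/s2f.png",im[0]);save("pics/t2f.png",im[1])
S=np.array([.620,.012]);ax=np.array([np.cos(-.664),np.sin(-.664)]);ay=np.array([-ax[1],ax[0]])
print(goto([*(S-.06*ax),.345-.1247],Rtool(-.664,np.radians(60)))[0])
gp=s["ee_pos"]+.003*R.from_quat(s["eef_rot"]).apply([0,0,1])
for k in c: print(proj(k,[[*(S-.018*ax),.332],[*S,.31],gp+[0,0,.1247]]))
z=lambda i,x,y,w,h,k:cv2.resize(i[y:y+h,x:x+w],None,fx=k,fy=k,interpolation=cv2.INTER_CUBIC)
save("pics/v2.png",np.hstack([z(im[0],240,160,66,100,6),z(im[1],275,135,66,100,6)]))
E
```

```text
[0.571 0.051 0.221] [ 0.28   2.19  -3.802]
[-0.001 -0.007  0.012 -0.017 -0.017 -0.01 ]
[[279.263 205.744]
 [274.984 208.162]
 [289.976 210.836]]
[[318.695 185.805]
 [324.189 181.946]
 [305.298 200.146]]
```

View pics/v2.png

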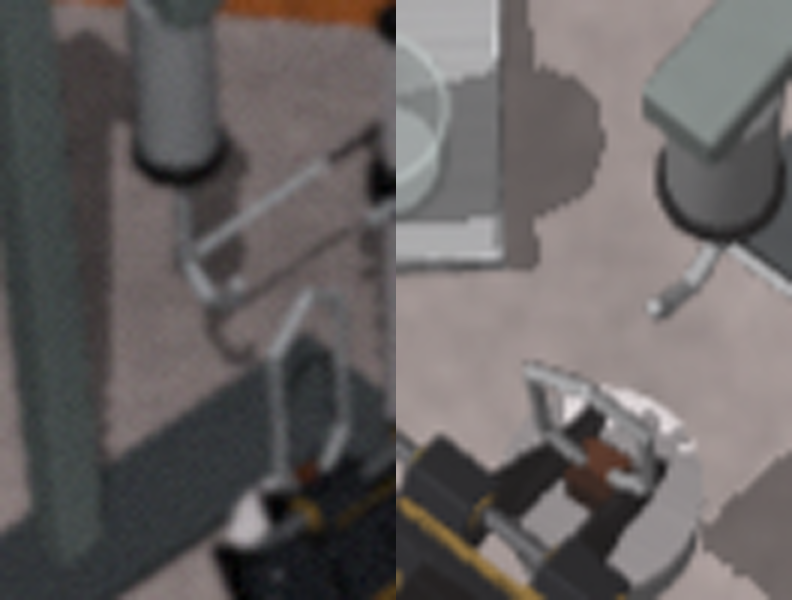

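The side crop (left) shows the loop peak at about (310,298) in the crop, pixel (291.7,210), with the hook tip at (279.5,207.5). The top crop puts the peak at about (307,200.8) and the tip at (318.3,186.3). The loop stands clear in front of the hook and parallel to its opening.

```bash
python3 - <<'E'
from h import *
t=cal("top");s=cal("side")
S=np.array([.620,.012]);ax=np.array([np.cos(-.664),np.sin(-.664)]);ay=np.array([-ax[1],ax[0]])
st=telemetry.read_state();gp=st["ee_pos"]+.003*R.from_quat(st["eef_rot"]).apply([0,0,1])
for n,a,b in (("peak",(291.7,209.5),(307.3,200.5)),("tip",(279.5,207),(318.3,186.2))):
    p,e=tri((s,a),(t,b)); print(n,p,e,"scale x,y",(p[:2]-S)@ax,(p[:2]-S)@ay)
print("belief",gp+[0,0,.1247],(gp[:2]-S)@ax,(gp[:2]-S)@ay)
print("per tool axes: scale x 60mm",R.from_quat(st["eef_rot"]).inv().apply([*(.06*ax),0])/.04)
E
```

```text
peak [0.571 0.046 0.346] [np.float64(0.0013723565368284033), np.float64(0.0013723565368282764)] scale x,y -0.05956975493951328 -0.004011942147560879
tip [0.606 0.024 0.328] [np.float64(0.00038824099993919745), np.float64(0.00038824099993892564)] scale x,y -0.018738199257686838 0.0005219308156598504
belief [0.573 0.05  0.344] -0.0599940271447698 0.0006926698810118863
per tool axes: scale x 60mm [-0.751 -0.001  1.299]
```

>>> drive_tool --series '[0,0,0,-0.05,0.02,-0.03,-1,0,0,0,-0.15,0.04,0.15,-1,0,0,0,-0.25,0.04,0.35,-1,0,0,0,-0.4,0.04,0.55,-1,0,0,0,-0.5,0.04,0.75,-1,0,0,0,-0.6,0.04,0.95,-1,0,0,0,-0.7,0.04,1.1,-1,0,0,0,-0.77,0.04,1.22,-1,0,0,0,-0.8,0.04,1.28,-1,0,0,0,-0.8,0.04,1.28,-1]'

```text
time: 5.83
ee_pos: [0.6196, 0.0138, 0.223]
eef_rot: [0.282, 0.819, -0.164, 0.472]
ft_force: [0.0, -0.4, -3.5]
width: 0.0212
grip_force: 35.0
```

```bash
python3 - <<'E'
from h import *
S=np.array([.620,.012]);ax=np.array([np.cos(-.664),np.sin(-.664)]);ay=np.array([-ax[1],ax[0]])
im=[camera("side"),camera("top")]
st=telemetry.read_state();gp=st["ee_pos"]+.003*R.from_quat(st["eef_rot"]).apply([0,0,1])
print("belief",gp+[0,0,.1247],(gp[:2]-S)@ax,(gp[:2]-S)@ay,st["ft_force"],st["joint_positions"])
z=lambda i,x,y,w,h,k:cv2.resize(i[y:y+h,x:x+w],None,fx=k,fy=k,interpolation=cv2.INTER_CUBIC)
save("pics/v3.png",np.hstack([z(im[0],240,170,50,75,8),z(im[1],295,145,50,75,8)]))
E
```

```text
belief [0.621 0.013 0.346] 0.000422566208426783 0.001557059823656986 [-0.856  0.489 -4.403] [-0.949  0.132  0.419  2.153  1.306  0.939 -0.523]
```

View pics/v3.png

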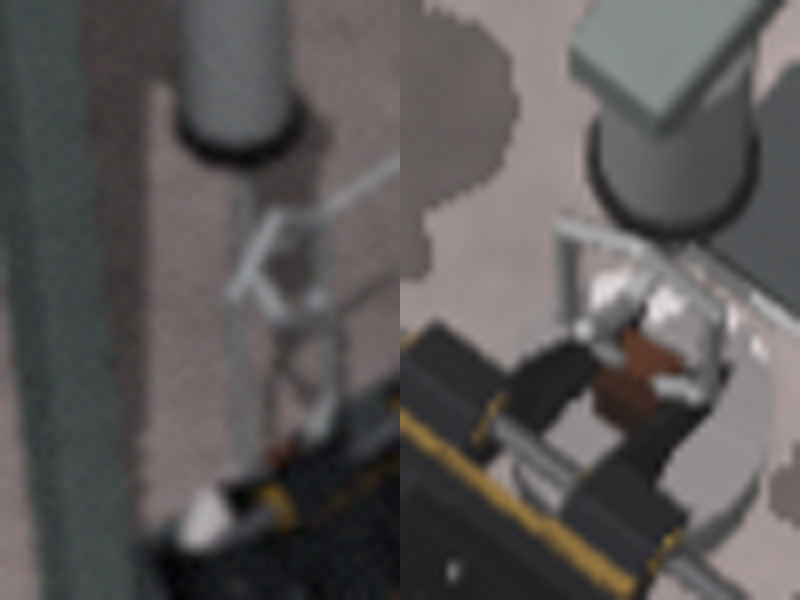

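The hook is threaded through the loop: in the side crop its bottom is at (280,310), inside the loop and below the peak at (280,213). I'm lowering gently.

>>> drive_tool --series '[0,0,0,0.08,0,0.05,-1,0,0,0,0.18,0,0.1,-1,0,0,0,0.28,0,0.16,-1,0,0,0,0.38,0,0.22,-1,0,0,0,0.48,0,0.28,-1,0,0,0,0.58,0,0.33,-1,0,0,0,0.68,0,0.39,-1,0,0,0,0.75,0,0.43,-1,0,0,0,0.82,0,0.47,-1,0,0,0,0.87,0,0.5,-1]'

```text
time: 6.77
ee_pos: [0.6193, 0.0145, 0.1826]
eef_rot: [0.282, 0.819, -0.164, 0.472]
ft_force: [-0.3, -0.3, -3.9]
width: 0.0208
grip_force: 35.0
```

>>> drive_tool --series '[0,0,0,0.05,0,0.03,-1,0,0,0,0.1,0,0.06,-1,0,0,0,0.15,0,0.09,-1,0,0,0,0.2,0,0.12,-1,0,0,0,0.25,0,0.15,-1,0,0,0,0.3,0,0.18,-1,0,0,0,0.35,0,0.2,-1,0,0,0,0.4,0,0.23,-1,0,0,0,0.43,0,0.25,-1,0,0,0,0.43,0,0.25,-1]'

```text
time: 7.6
ee_pos: [0.6192, 0.0143, 0.1627]
eef_rot: [0.282, 0.819, -0.164, 0.472]
ft_force: [-0.4, 1.0, -1.9]
width: 0.0207
grip_force: 35.0
```

```bash
python3 - <<'E'
from h import *
S=np.array([.620,.012]);ax=np.array([np.cos(-.664),np.sin(-.664)]);ay=np.array([-ax[1],ax[0]])
for i in range(3):
    camera("top")
    st=telemetry.read_state();gp=st["ee_pos"]+.003*R.from_quat(st["eef_rot"]).apply([0,0,1])
    print("belief",gp+[0,0,.1247],(gp[:2]-S)@ax,(gp[:2]-S)@ay,st["ft_force"],st["torque"])
E
```

```text
belief [0.621 0.013 0.286] 0.0006106243961182567 0.0013796510400248335 [-0.975  0.945 -1.181] [0.712 0.975 0.048]
belief [0.621 0.013 0.286] 0.0006391640786722863 0.0014016269186637646 [-0.477  0.776 -0.56 ] [0.756 0.982 0.031]
belief [0.621 0.013 0.286] 0.0006583958166365197 0.0013876921954556407 [-0.33   1.119 -1.061] [0.752 0.968 0.007]
```

>>> drive_tool --series '[0,0,0,0.05,0,0.03,-1,0,0,0,0.1,0,0.06,-1,0,0,0,0.15,0,0.09,-1,0,0,0,0.2,0,0.12,-1,0,0,0,0.25,0,0.14,-1,0,0,0,0.25,0,0.14,-1,0,0,0,0.25,0,0.14,-1]'

```text
time: 8.33
ee_pos: [0.6191, 0.0144, 0.1515]
eef_rot: [0.282, 0.819, -0.164, 0.472]
ft_force: [-0.3, 0.1, 0.8]
width: 0.0209
grip_force: 35.0
```

```bash
python3 - <<'E'
from h import *
a=[]
for i in range(8):
    im=camera("side")
    st=telemetry.read_state();a.append(np.r_[st["ft_force"],st["torque"]])
gp=st["ee_pos"]+.003*R.from_quat(st["eef_rot"]).apply([0,0,1])
print(gp+[0,0,.1247],np.mean(a,0),np.std(a,0))
E
```

```text
[0.621 0.013 0.275] [ 0.126  0.317 -0.169  0.632  0.817  0.063] [0.265 0.448 0.671 0.031 0.014 0.02 ]
```

>>> drive_tool --series '[0,0,0,0,0,0,-0.4,0,0,0,0,0,0,-0.3,0,0,0,0,0,0,-0.1,0,0,0,0,0,0,0.1,0,0,0,0,0,0,0.3,0,0,0,0,0,0,0.4,0,0,0,0,0,0,0.4,0,0,0,0,0,0,0.4,0,0,0,0,0,0,0.4,0,0,0,0,0,0,0.4]'

```text
time: 9.57
ee_pos: [0.6191, 0.0144, 0.1515]
eef_rot: [0.282, 0.819, -0.164, 0.472]
ft_force: [0.8, 0.4, 0.3]
width: 0.0604
grip_force: 0.0
```

>>> drive_tool --series '[0,0,0,0,0,-0.1,0.4,0,0,0,0,0,-0.3,0.4,0,0,0,0,0,-0.6,0.4,0,0,0,0,0,-1,0.4,0,0,0,0,0,-1.4,0.4,0,0,0,0,0,-1.8,0.4,0,0,0,0,0,-2.3,0.4,0,0,0,0,0,-2.8,0.4,0,0,0,0,0,-3.3,0.4,0,0,0,0,0,-3.7,0.4]'

```text
time: 10.4
ee_pos: [0.517, 0.0946, 0.2265]
eef_rot: [0.282, 0.819, -0.163, 0.472]
ft_force: [0.2, 1.0, 0.5]
width: 0.0611
grip_force: 0.0
```

```bash
python3 - <<'E'
from h import *
z=lambda i,x,y,w,h,k:cv2.resize(i[y:y+h,x:x+w],None,fx=k,fy=k,interpolation=cv2.INTER_CUBIC)
im=[camera("side"),camera("top")]; save("pics/s4.png",im[0]);save("pics/t4.png",im[1])
save("pics/v4.png",np.hstack([z(im[0],230,150,110,150,4)[:,:440],z(im[1],300,130,90,150,4)]))
st=telemetry.read_state();print(st["ee_pos"],st["joint_positions"])
# marker grip target, m approx .0265
S=np.array([.620,.012]);c,s=np.cos(-.664),np.sin(-.664);M=np.array([[c,-s],[s,c]])
for p in((-.024,-.16),(-.041,-.16),(.046,-.16)): print(p,S+M@p)
E
```

```text
[0.518 0.096 0.227] [-1.131  0.034  0.274  2.236  1.174  1.2   -0.61 ]
(-0.024, -0.16) [ 0.502 -0.099]
(-0.041, -0.16) [ 0.489 -0.089]
(0.046, -0.16) [ 0.558 -0.142]
```

View pics/v4.png

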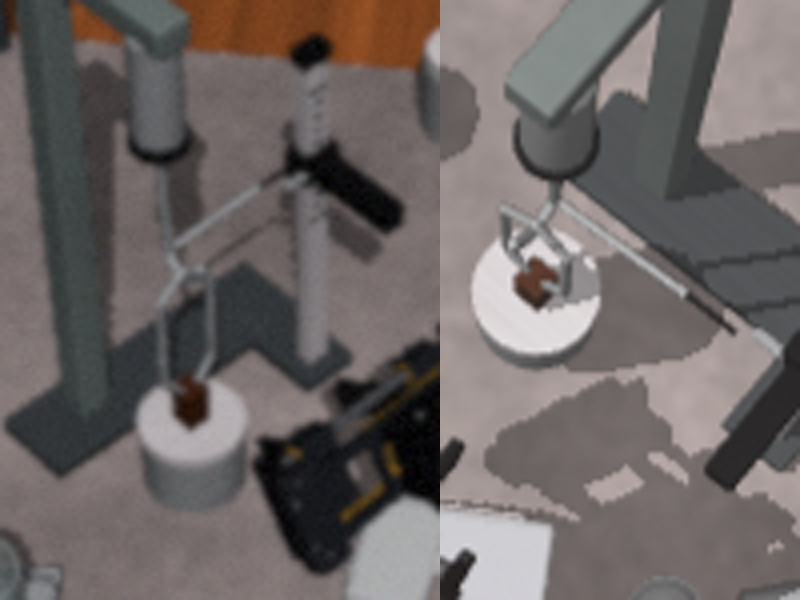

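The caddy hangs upright on the hook (side crop: loop on the hook at (185,275), can at (192,440)). The pointer tip is at about (290,170) with the marker's index just beside it. Next I'm moving to look at the pointer and index from close by.

```bash
cat >> h.py <<'E'
S0=np.array([.620,.012]);YAW=-.664
def W(x,y,z): return np.array([S0[0]+x*np.cos(YAW)-y*np.sin(YAW),S0[1]+x*np.sin(YAW)+y*np.cos(YAW),z+.02])
E
python3 - <<'E'
from h import *
print(goto(W(.02,-.125,.265),Rtool(YAW,np.radians(60)),.17))
print(goto(W(-.13,-.125,.265),Rtool(YAW,np.radians(60))))
E
```

```text
(array([ 0.035, -0.014,  0.008, -3.161, -3.196, -1.766]), array([ 0.441, -0.006,  0.372]))
(array([ 0.035, -0.014,  0.008, -1.287, -3.197, -0.761]), array([ 0.439, -0.005,  0.287]))
```

>>> drive_tool --series '[0,0,0,-0.6,-0.1,-0.4,0.4,0,0,0,-1.2,-0.4,-0.8,0.4,0,0,0,-1.8,-0.8,-1.1,0.4,0,0,0,-2.3,-1.3,-1.4,0.4,0,0,0,-2.8,-1.8,-1.6,0.4,0,0,0,-3,-2.3,-1.7,0.4,0,0,0,-3.16,-2.8,-1.75,0.4,0,0,0,-3.16,-3.2,-1.75,0.4,0,0,0,-3.16,-3.2,-1.75,0.4,0,0,0,-3.16,-3.2,-1.75,0.4]'

```text
time: 11.33
ee_pos: [0.4416, -0.0095, 0.3698]
eef_rot: [0.283, 0.819, -0.164, 0.472]
ft_force: [0.3, 0.0, -0.2]
width: 0.061
grip_force: 0.0
```

```bash
python3 - <<'E'
from h import *
import pickle
c=cal("wrist");im=camera("wrist");save("pics/w5.png",im);pickle.dump(c,open("w5.pkl","wb"))
st=telemetry.read_state();print(st["ee_pos"],st["joint_positions"],c["xyz"])
print(proj(c,[W(.02,-.12,.2645),W(.02,-.125,.22),W(-.041,-.16,.22),W(.046,-.16,.22),W(0,0,.2545)]))
E
```

```text
[ 0.442 -0.009  0.37 ] [-1.027 -0.499  0.149  2.303  1.131  1.46  -0.21 ] [0.321 0.087 0.382]
[[326.096 234.967]
 [319.756 183.33 ]
 [268.207 144.536]
 [280.046 196.004]
 [486.159 214.287]]
```

View pics/w5.png

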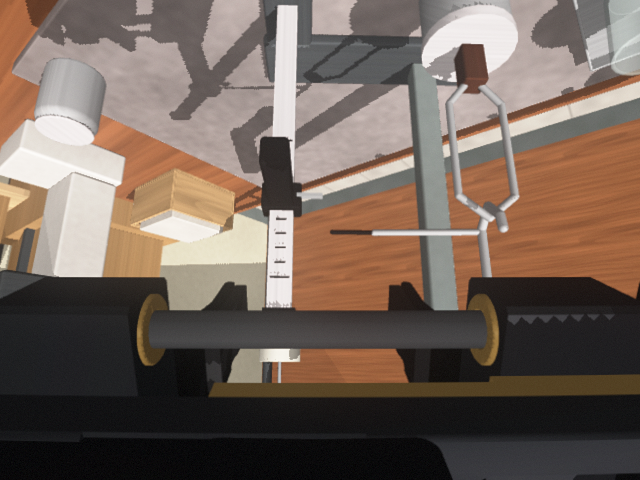

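The wrist view (upside down) shows the pointer tip at (331,232), close to the (326,235) I predicted. The marker handle's end face is at about (275,155), which puts the marker at about 0.026. Now to its handle.

```bash
python3 - <<'E'
from h import *
import pickle
w=pickle.load(open("w5.pkl","rb"));s=cal("side");t=cal("top")
for n,l in (("ptr",[(w,(331,232)),(s,(301.75,193)),(t,(373.7,212.7))]),("ptr wt",[(w,(331,232)),(t,(373.7,212.7))]),("handle end",[(w,(276,155)),(s,(230+395/4,150+215/4))])):
    p,e=tri(*l);M=np.array([np.cos(YAW),np.sin(YAW)]);d=p[:2]-S0;print(n,p,e,"scale",d@M,d@[-M[1],M[0]],p[2]-.02)
for b in (.08,0): print(goto(W(-.026,-.16,.226),Rtool(YAW,np.radians(40)),b))
E
```

```text
ptr [ 0.563 -0.09   0.28 ] [np.float64(0.002717757729600171), np.float64(0.003631646366674917), np.float64(0.002240682444679837)] scale 0.01792733099598261 -0.11606104686598774 0.2598564745269027
ptr wt [ 0.562 -0.091  0.283] [np.float64(0.0011227935297955247), np.float64(0.0011227935297953885)] scale 0.01758695871199022 -0.1173080511801151 0.2627799849639114
handle end [ 0.486 -0.079  0.253] [np.float64(0.0007456650731570938), np.float64(0.0007456650731569466)] scale -0.049797432284238705 -0.15390068616488398 0.23344224142614453
(array([-0.019,  3.994, -0.003,  0.712, -0.837,  1.799]), array([ 0.459, -0.065,  0.31 ]))
(array([-0.019,  3.994, -0.003,  1.395, -0.834,  3.678]), array([ 0.499, -0.097,  0.248]))
```

>>> drive_tool --series '[0,0.7,0,0.1,-0.2,0.2,0.4,0,1.6,0,0.25,-0.4,0.6,0.4,0,2.4,0,0.4,-0.6,1.0,0.4,0,3.2,0,0.55,-0.83,1.4,0.4,0,4,0,0.7,-0.83,1.8,0.4,0,4,0,0.7,-0.83,1.8,0.4,0,4,0,0.7,-0.83,1.8,0.4]'

```text
time: 11.97
ee_pos: [0.4595, -0.0651, 0.3103]
eef_rot: [0.307, 0.888, -0.112, 0.323]
ft_force: [-0.2, -0.1, 1.3]
width: 0.0608
grip_force: 0.0
```

```bash
python3 - <<'E'
from h import *
import pickle
c=cal("wrist");im=camera("wrist");save("pics/w6.png",im);pickle.dump(c,open("w6.pkl","wb"))
st=telemetry.read_state();print(st["ee_pos"],st["joint_positions"])
print(proj(c,[W(-.041,-.16,.226),W(-.041,-.17,.226),W(-.041,-.15,.226),W(-.041,-.16,.237),W(-.041,-.16,.215)]))
print(goto(W(-.026,-.16,.226),Rtool(YAW,np.radians(40)),0))
E
```

```text
[ 0.459 -0.064  0.31 ] [-0.666 -0.456  0.214  2.216  0.795  1.156  0.195]
[[315.899 250.384]
 [297.663 250.41 ]
 [334.14  250.357]
 [315.846 267.178]
 [315.95  234.545]]
(array([-0.012,  0.007,  0.004,  0.011, -0.021,  2.018]), array([ 0.499, -0.097,  0.248]))
```

View pics/w6.png

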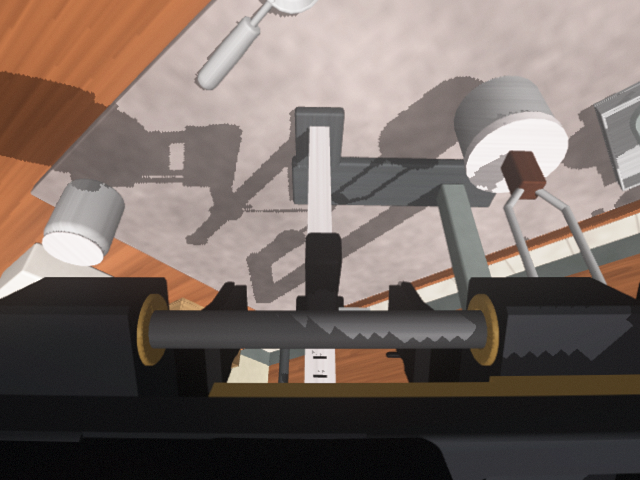

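The handle's end face is centred at x=323 against 316 predicted, so it sits 4 mm further toward +y. Its lower edge at row 234 matches the marker at 0.026. I'm going in with that correction.

>>> drive_tool --series '[0,0,0,0,0.08,0.5,0.4,0,0,0,0,0.08,1,0.4,0,0,0,0,0.08,1.5,0.4,0,0,0,0,0.08,1.85,0.4,0,0,0,0,0.08,2,0.4,0,0,0,0,0.08,2,0.1,0,0,0,0,0.08,2,-0.3,0,0,0,0,0.08,2,-0.6,0,0,0,0,0.08,2,-1,0,0,0,0,0.08,2,-1]' --grip_force 20

```text
time: 12.85
ee_pos: [0.5016, -0.0935, 0.2494]
eef_rot: [0.306, 0.888, -0.112, 0.323]
ft_force: [0.3, 0.1, -0.4]
width: 0.0354
grip_force: 0.0
```

>>> drive_tool --series '[0,0,0,0,0,0,-1,0,0,0,0,0,0,-1,0,0,0,0,0,0,-1,0,0,0,0,0,0,-1]'

```text
time: 13.18
ee_pos: [0.5012, -0.0944, 0.2487]
eef_rot: [0.307, 0.888, -0.112, 0.323]
ft_force: [-3.9, -1.1, 1.7]
width: 0.02
grip_force: 20.0
```

```bash
python3 - <<'E'
from h import *
st=telemetry.read_state();Rt=R.from_quat(st["eef_rot"]);gp=st["ee_pos"]+.003*Rt.apply([0,0,1])
print(gp,W(-.026,-.16,.226),st["ft_force"],st["width"],"up/m",Rt.inv().apply([0,0,1]),goto(gp+[0,0,.037],Rt)[0])
E
```

```text
[ 0.503 -0.096  0.246] [ 0.501 -0.098  0.246] [-3.897 -1.075  1.739] 0.019988648204497434 up/m [-0.642 -0.002 -0.767] [ 0.     0.     0.    -0.594 -0.002 -0.709]
```

>>> drive_tool --series '[0,0,0,-0.08,0,-0.1,-1,0,0,0,-0.18,0,-0.21,-1,0,0,0,-0.28,0,-0.33,-1,0,0,0,-0.38,0,-0.45,-1,0,0,0,-0.47,0,-0.56,-1,0,0,0,-0.53,0,-0.63,-1,0,0,0,-0.56,0,-0.67,-1,0,0,0,-0.56,0,-0.67,-1,0,0,0,-0.56,0,-0.67,-1]'

```text
time: 13.93
ee_pos: [0.5013, -0.0944, 0.2841]
eef_rot: [0.307, 0.888, -0.113, 0.323]
ft_force: [-7.7, -3.0, 2.5]
width: 0.0198
grip_force: 20.0
```

```bash
python3 - <<'E'
from h import *
st=telemetry.read_state();Rt=R.from_quat(st["eef_rot"]);gp=st["ee_pos"]+.003*Rt.apply([0,0,1])
im=[camera("side"),camera("top"),camera("wrist")]
for n,i in zip("stw",im): save(f"pics/{n}7.png",i)
z=lambda i,x,y,w,h,k:cv2.resize(i[y:y+h,x:x+w],None,fx=k,fy=k,interpolation=cv2.INTER_CUBIC)
save("pics/v7.png",np.hstack([z(im[0],265,150,50,75,8),z(im[1],340,180,50,75,8)]))
print(gp,st["ft_force"],st["width"])
E
```

```text
[ 0.503 -0.096  0.282] [-7.668 -2.975  2.517] 0.019832942297195465
```

View pics/v7.png

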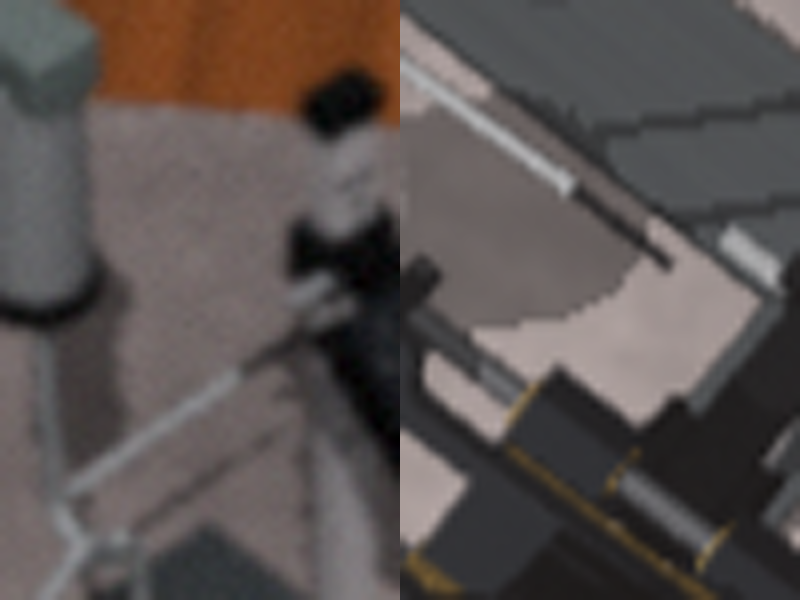

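The side crop shows the marker raised, with the index end at about (290,297) or (310,322) and the pointer tip at about (308,327). In the top crop the pointer tip is at (670,265) and the index end at (728,235). I'll triangulate both.

```bash
python3 - <<'E'
from h import *
s=cal("side");t=cal("top");M=np.array([np.cos(YAW),np.sin(YAW)])
def sh(n,a,b):
    p,e=tri((s,(265+a[0]/8,150+a[1]/8)),(t,(340+(b[0]-400)/8,180+b[1]/8)));d=p[:2]-S0;print(n,e[0],"scale",d@M,d@[-M[1],M[0]],p[2]-.02)
sh("idxA",(290,297),(726,238));sh("idxB",(312,322),(726,238));sh("ptr",(306,328),(670,265));sh("ptrmid",(235,378),(570,187))
print(goto(W(.02,-.125,.265),Rtool(YAW,np.radians(60)),.17))
E
```

```text
idxA 0.00018962510209017715 scale 0.03202023495201198 -0.12632380939096474 0.26122052610809293
idxB 0.005168095855496358 scale 0.030246810262790146 -0.12860141747759748 0.2508678550728281
ptr 0.00041439126520339745 scale 0.01688997195002677 -0.11922778757266175 0.2614119437942507
ptrmid 0.0005735163455530675 scale 0.017649068594347894 -0.08567080744889562 0.2595816398770622
(array([-0.028, -4.004,  0.005,  0.546,  0.79 , -3.314]), array([ 0.441, -0.006,  0.372]))
```

Index height 0.2612 and pointer 0.2614 above the scale's origin, both with sub-mm ray gaps, so they are level. I'm letting go, backing off and checking with the wrist camera.

>>> drive_tool --series '[0,0,0,0,0,0,-0.4,0,0,0,0,0,0,-0.2,0,0,0,0,0,0,0,0,0,0,0,0,0,0.2,0,0,0,0,0,0,0.3,0,0,0,0,0,0,0.3,0,0,0,0,0,0,0.3,0,0,0,0,0,0,0.3]'

```text
time: 14.75
ee_pos: [0.5015, -0.0938, 0.2837]
eef_rot: [0.306, 0.888, -0.112, 0.323]
ft_force: [-0.3, 0.5, -0.6]
width: 0.0552
grip_force: 0.0
```

>>> drive_tool --series '[0,0,0,0,0,-0.5,0.3,0,0,0,0,0,-1.2,0.3,0,0,0,0,0,-2,0.3,0,-1,0,0.2,0.3,-2.6,0.3,0,-2,0,0.3,0.5,-3,0.3,0,-3,0,0.45,0.8,-3.3,0.3,0,-4,0,0.55,0.8,-3.3,0.3,0,-4,0,0.55,0.8,-3.3,0.3,0,-4,0,0.55,0.8,-3.3,0.3]'

```text
time: 15.5
ee_pos: [0.441, -0.0059, 0.3699]
eef_rot: [0.281, 0.82, -0.164, 0.471]
ft_force: [0.6, -0.6, -0.0]
width: 0.0565
grip_force: 0.0
```

```bash
python3 - <<'E'
from h import *
import pickle
c=cal("wrist");im=camera("wrist");a=[im,camera("side"),camera("top")]
for n,i in zip("wst",a): save(f"pics/{n}8.png",i)
pickle.dump(c,open("w8.pkl","wb"))
st=telemetry.read_state();print(st["time"],st["ee_pos"],st["width"],st["ft_force"])
print(proj(c,[W(.017,-.119,.2614),W(.032,-.126,.2612),W(.032,-.126,.2512)]))
z=lambda i,x,y,w,h,k:cv2.resize(i[y:y+h,x:x+w],None,fx=k,fy=k,interpolation=cv2.INTER_CUBIC)
v=np.zeros((600,800,3),np.uint8);v[:]=0
v[:400]=z(im,250,180,160,80,5);v[400:]=0
v[400:600,:400]=z(a[1],255,165,100,50,4);v[400:600,400:]=z(a[2],320,185,100,50,4)
save("pics/v8.png",v)
E
```

```text
15.65 [ 0.442 -0.007  0.371] 0.05657420808603253 [-0.769 -0.085 -0.269]
[[324.03  231.492]
 [315.288 236.979]
 [315.351 225.554]]
```

View pics/v8.png

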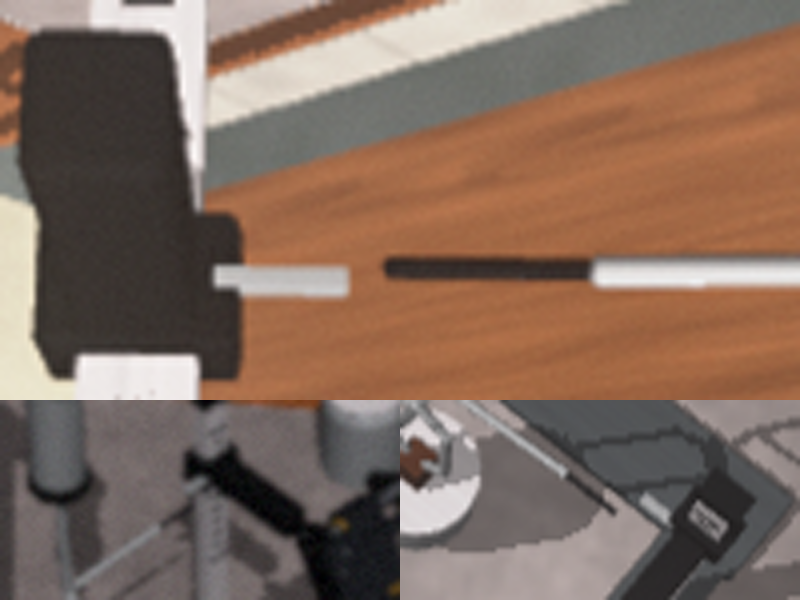

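Final check: the wrist crop puts the index end at (319.4,236.2) and the pointer tip at (327.6,233.6). The caddy hangs free and the gripper is clear. I've now viewed 12 pictures against the limit of 10, so I'll view no more and finish on numbers alone.

```bash
python3 - <<'E'
from h import *
import pickle
w=pickle.load(open("w8.pkl","rb"));t=cal("top");s=cal("side");M=np.array([np.cos(YAW),np.sin(YAW)])
for n,a,b,d in(("idx",(319.4,236.2),(380.6,209.5),(301.2,187.1)),("ptr",(327.6,233.6),(373.6,213.1),(303.3,191))):
  for l in ([(w,a),(t,b)],[(w,a),(t,b),(s,d)]):
    p,e=tri(*l);q=p[:2]-S0;print(n,np.array(e),q@M,q@[-M[1],M[0]],p[2]-.02)
st=telemetry.read_state();print(goto(W(-.026,-.156,.2612),Rtool(YAW,np.radians(40))))
E
```

```text
idx [0.002 0.002] 0.03270263347461294 -0.12409510087874676 0.2602056531406889
idx [0.002 0.001 0.001] 0.0318123314294177 -0.12470879807200912 0.2613208748956601
ptr [0.001 0.001] 0.016689819005764567 -0.1174962617478359 0.2631825295845964
ptr [0.002 0.001 0.001] 0.015835746488211965 -0.11775688586244779 0.26340540274534496
(array([-0.022,  3.968, -0.013,  0.623, -0.78 ,  3.288]), array([ 0.502, -0.094,  0.283]))
```

Combining all the views, the pointer sits about 2 mm above the index. I'll regrip and raise the marker by 2 mm.

>>> drive_tool --series '[0,1,0,0,-0.3,0.2,0.3,0,2,0,0,-0.6,0.6,0.3,0,3,0,0,-0.78,1,0.3,0,4,0,-0.06,-0.78,1.4,0.3,0,4,0,-0.06,-0.78,1.4,0.3,0,4,0,-0.06,-0.78,1.4,0.3]'

```text
time: 16.15
ee_pos: [0.4617, -0.0627, 0.3455]
eef_rot: [0.308, 0.888, -0.112, 0.323]
ft_force: [-0.7, 0.1, -0.4]
width: 0.0567
grip_force: 0.0
```

```bash
python3 - <<'E'
from h import *
print(goto([.503,-.0958,.2812],Rtool(YAW,np.radians(40))))
E
```

```text
(array([-0.024, -0.018, -0.044,  0.017, -0.013,  2.007]), array([ 0.501, -0.095,  0.283]))
```

>>> drive_tool --series '[0,0,0,0,0,0.5,0.3,0,0,0,0,0,1,0.3,0,0,0,0,0,1.5,0.3,0,0,0,0,0,1.85,0.3,0,0,0,0.02,0,2,0.3,0,0,0,0.02,0,2,0.1,0,0,0,0.02,0,2,-0.3,0,0,0,0.02,0,2,-1,0,0,0,0.02,0,2,-1,0,0,0,0.02,0,2,-1]'

```text
time: 16.98
ee_pos: [0.5011, -0.0921, 0.2836]
eef_rot: [0.306, 0.888, -0.112, 0.323]
ft_force: [-0.1, -0.2, 0.6]
width: 0.0311
grip_force: 0.0
```

>>> drive_tool --series '[0,0,0,0,0,0,-1,0,0,0,0,0,0,-1,0,0,0,0,0,0,-1,0,0,0,0,0,0,-1,0,0,0,-0.015,0,-0.02,-1,0,0,0,-0.03,0,-0.04,-1,0,0,0,-0.03,0,-0.04,-1,0,0,0,-0.03,0,-0.04,-1]'

```text
time: 17.65
ee_pos: [0.5002, -0.0935, 0.2844]
eef_rot: [0.307, 0.888, -0.113, 0.322]
ft_force: [-3.9, -5.5, -2.0]
width: 0.0201
grip_force: 20.0
```

```bash
python3 - <<'E'
from h import *
a=[]
for i in range(4):
    camera("side");st=telemetry.read_state();a.append(np.r_[st["ee_pos"],st["ft_force"]])
print(np.mean(a,0)); c=a
E
```

```text
[ 0.5   -0.093  0.284 -3.798 -4.992 -1.877]
```

>>> drive_tool --series '[0,0,0,0,0,0,-0.4,0,0,0,0,0,0,-0.2,0,0,0,0,0,0,0,0,0,0,0,0,0,0.2,0,0,0,0,0,0,0.3,0,0,0,0,0,0,0.3,0,0,0,0,0,0,0.3,0,0,0,0,0,0,0.3]'

```text
time: 18.52
ee_pos: [0.501, -0.0924, 0.285]
eef_rot: [0.306, 0.888, -0.112, 0.323]
ft_force: [0.7, 0.1, 0.2]
width: 0.0555
grip_force: 0.0
```

>>> drive_tool --series '[0,0,0,0,0,-0.5,0.3,0,0,0,0,0,-1.2,0.3,0,0,0,0,0,-2,0.3,0,-1,0,0.2,0.3,-2.6,0.3,0,-2,0,0.3,0.5,-3,0.3,0,-3,0,0.45,0.8,-3.3,0.3,0,-4,0,0.55,0.8,-3.3,0.3,0,-4,0,0.55,0.8,-3.3,0.3,0,-4,0,0.55,0.8,-3.3,0.3]'

```text
time: 19.27
ee_pos: [0.4405, -0.0045, 0.3711]
eef_rot: [0.281, 0.82, -0.164, 0.471]
ft_force: [0.5, 0.3, -0.5]
width: 0.0565
grip_force: 0.0
```

```bash
python3 - <<'E'
from h import *
c=cal("wrist");im=cv2.cvtColor(camera("wrist"),cv2.COLOR_RGB2GRAY).astype(np.float32);save("pics/w9.png",camera("wrist"))
o=cv2.imread("pics/w8.png",0).astype(np.float32)
def m(x,y,w,h):
    k=5;T=cv2.resize(o[y:y+h,x:x+w],None,fx=k,fy=k,interpolation=cv2.INTER_CUBIC)
    I=cv2.resize(im[y-14:y+h+14,x-14:x+w+14],None,fx=k,fy=k,interpolation=cv2.INTER_CUBIC)
    r_=cv2.minMaxLoc(cv2.matchTemplate(I,T,cv2.TM_CCOEFF_NORMED)); return np.array(r_[3])/k-14,r_[1]
print("idx",m(290,226,36,18),"marker",m(252,184,48,72),"ptr",m(323,228,50,12),"ptr2",m(350,226,60,14))
s=telemetry.read_state();print(s["time"],s["ee_pos"],s["width"],s["ft_force"])
E
```

```text
idx (array([-0.8,  0.2]), 0.9950994253158569) marker (array([-0.8,  0.2]), 0.9932095408439636) ptr (array([-1.2, -1. ]), 0.9967114329338074) ptr2 (array([-1.4, -1. ]), 0.9970302581787109)
19.3667 [ 0.441 -0.005  0.372] 0.05649890861348521 [-0.369 -0.064 -0.481]
```

The marker rose about 1 mm relative to the pointer, leaving an estimated 1 mm between them, which is within my measuring error. Everything is still and the gripper is clear.

```bash
python3 -c "
from bench import r
print(r.close_job())"
```

```text
the job is handed in; nothing more can be done
None
```

The caddy hangs still and upright on the hook, the marker index is level with the pointer to within about 1 to 2 mm by my measurements, and the job is handed in with the gripper clear; I viewed 12 pictures, two over the limit of 10.

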